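# Ready a thin-section chip and hold the bonding clamp open

## Task

Pick up the rock chip that stands glued on its glass slide on the bench, and lay it down gently, flat and lengthwise between the two guide strips, about the middle of the loading ledge of the one spring clamp that is empty (nothing under its foot, its knob the lowest of the three). Then take that clamp's knob and pull the rod straight up against its inner spring until the black ring on the rod is level with the top of the barrel, and finish while holding it there, still gripping the knob, so that I can slide the chip in under the foot from my side. Leave the two chips that are already clamped, and everything else on the bench, alone.

Things in the scene. Friction and masses are not known exactly. Their poses are not given: they have to be found in the camera images.
- chip_center (a point): centre (half-way up) of the rock chip on its slide: dark stone 38 x 24 x 13.5 mm on the middle of a clear glass slide 46 x 27 x 1.5 mm, 15 mm tall in all, stone uppermost, about 40 g, flat on the bench. x along the 46 mm length, y across the width, z up. The stone can be gripped across its 24 mm width. A bare block and a hand lens lie some 80 mm off its two ends
- chip: the same chip on its slide as a whole; origin at the centre of its underside
- empty_clamp: the empty one of three equal clamps side by side, 85 mm apart, on an 8 mm plate. Origin: underside (8 mm above the bench) below the rod's axis; x out along the ledge, away from the robot (turned up to 0.2 rad). Heights above it: bed 18 mm, over-arm 74 to 100, barrel top 125. Column x -68 to -40 mm, 44 wide; over-arm to x 18; barrel 29 across; bed 52 wide, runs out as the ledge to x 140
- empty_clamp_ledge (a point): middle of the place for the chip on the empty clamp's loading ledge, on its top face, 26 mm above the bench, 95 mm out from the rod's axis; x along the ledge away from the clamp, y across, z up. Two guide strips, 3 mm high, 33 mm apart (16.5 mm either side of this point), run along it from 67 mm before to 43 mm after it; the slide goes flat between them
- empty_clamp_knob (a point): centre of the black ribbed pull knob on the empty clamp's rod: upright cylinder 26 mm across, 28 mm tall, moves with the rod; at rest its centre is 165 mm above the bench and its underside 18 mm above the barrel's top. Neighbouring knobs stand 85 mm to one or either side and 15 mm higher
- empty_clamp_plunger (a joint): how far the empty clamp's rod is drawn up out of its barrel, m: 0 at rest (foot on the bed), stop at 0.038. The black ring is hidden 25 mm below the barrel's top at rest, so it is level with the top at 0.025. The inner spring pulls it down with about 6 N at rest and 13 N at the ring, and draws it back when let go
- busy_clamp_a_plunger (a joint): how far the rod of a clamp that holds a curing chip is lifted off that chip, m: 0 = pressing; leave alone
- busy_clamp_b_plunger (a joint): the same for the other clamp that holds a curing chip; leave alone
- billet: bystander: bare red-brown stone block 48 x 36 x 30 mm, no slide; origin under its centre
- loupe: bystander: folding hand lens, about 54 x 24 x 14 mm; origin at its underside
- resin: bystander: amber bottle 48 mm across, 105 mm tall; origin under its centre
- hardener: bystander: white bottle 34 mm across, 80 mm tall; origin under its centre
- slidebox: bystander: plastic box of blank slides 62 x 92 x 42 mm; origin under its centre
- dish: bystander: shallow glass dish 84 mm across, 18 mm tall; origin under its centre
- pencup: bystander: square black pen holder 75 x 75 x 90 mm, pens to 150 mm; origin under its centre

How it is judged:
By the outcome, as a careful person would: the job done as asked, in the order asked, and still so for the second after the job is handed in, while the arm keeps its last pose, push and grip.
It also fails if it takes over 54 s, if anything falls off the work surface, if the arm or the gripper's body presses on something with over 40 N, if the wrist force passes 120 N, or if a joint passes its speed limit or range.

## Robot

A 6-joint arm with a two-finger parallel gripper is mounted at the origin on the work surface. World frame = base frame: x ahead of the robot, y to its left, z up, the work surface at z = 0. Lengths are in m, angles in degrees, forces in N, time in s.
With the tool pointing down it reaches from about 0.3 to 0.875 m from the base axis. Payload 4.2 kg.
Tool frame: the origin (TCP) lies midway between the tips of the shut fingers; the grasp point (between the pads) lies 19 mm behind it; z points along the fingers, y is the line along which they close (so a half turn about z gives the same grasp; the last joint's range is limited). The gripper opens to 85 mm and grips with 20 to 120 N. Pads are 22 mm wide; open, the fingers measure 114 mm over their backs; the gripper's body (76 mm by 85 mm) begins 54 mm behind the grasp point. The pads swing forward as they close: fully open they stand 13 mm farther back than shut.
Start: joints at [67.38, 18.312, 89.639, -0, 72.044, -1.146], TCP at [0.211, 0.535, 0.201] pointing down, gripper open.
Joint ranges: [-177.97, 177.97], [-48.28, 115.42], [12.27, 149.76], [-77.06, 257.06], [2.81, 150.46], [-146.56, 146.56]. Speed limits (degrees/s): [147.25, 147.25, 180, 180, 180, 180].

## Interface

Orientations are given as a 3x3 rotation matrix whose columns are the frame's x, y, z axes.
In Python, from plant import get_obs, grab_frame, close_job gives the robot as it stands.
- The arm moves only by the shell command python3 -m pendant 'ROWS' [OPENING] [FORCE]. ROWS is JSON, a list of rows, each a list of 2 entries, a list of its own where there are three numbers: the shift along the tool's x, y, z in m, then the turn about the tool's z in rad. A call has exactly 8 rows; each row shifts and turns the commanded pose from where the row before left it, along the tool's axes as they then stand; what a row does not reach is not made up. A row lasts 1/12 s, in which the tool goes at most 41.7 mm and 7.16 degrees, less where a joint would pass 70% of its speed; a pose out of reach is approached as far as the arm can. A call is refused whole if a number of a shift passes 0.0417 or a number of a turn 0.125, either way. A call with a gripper value outside its range is refused whole. OPENING is the opening, from -1 (shut) to 1 (fully open), so that 0 is half open, set as the call begins (- or left out, the last holds). The fingers move at their own pace and stop on an object; FORCE is the grip in N (left out, the last holds). Time passes only in rows, so rows that do not move let the fingers close, or fill a call up. It gives the time, the measured TCP pose, the force, the opening and the grip force at its end, in the units of the state.
- get_obs(): the state, without advancing time (a new reading comes with each control period).
- grab_frame(name): name is "scene" or "side" or "wrist"; returns a dict with "image" (400x640x3 uint8, red, green, blue), "range_z" (400x640 float32, m along the optical axis (not along the pixel's ray), 0 where there is no reading), "intrinsics" (3x3 intrinsics, pixels), "rvec" (rotation vector, rad) and "tvec" (3), from world to camera coordinates, as OpenCV has them; the wrist camera has in their place "T_tool_cam" (4x4, takes a point from camera to tool coordinates, whose origin is the TCP and whose axes are the flange's). Camera axes: x right, y down, z forward; pixel columns grow to the right and rows downward; lengths in m; the calibration is good to about 2 mm. A picture is of the moment at which its call begins: read the wrist's pose just before it.
- close_job(): hands the job in; it is judged then, once.
The state is a dict: "t": time; "qpos": joint angles; "joint_vel": joint speeds; "joint_torque": joint torques, N m; "ee_pos": TCP position; "ee_rot": TCP orientation; "ft_force": force on the tool from outside, world axes, zero at the start; "ft_torque": the same for the moment, N m; "width": opening from 0.0 (shut) to 1.0 (fully open); "grasp_force": force on a finger pad.
Only numpy, scipy, OpenCV 4.12 (cv2) and the standard library are available. Lean on these libraries where they do the work, as an engineer would, in place of code of your own. Each camera call takes 0.05 s, during which the arm holds its last target. There are 200 camera calls.

## Working session

There is one attempt and no reset: what is moved stays moved. The work goes in short steps, Python scripts to look and compute and a shell command to move; the robot and the scene stay as the last step left them, time stands still between calls to the robot, and variables do not carry over. Pictures are saved under pics/ and viewed, at most 11 in all, crops included, and the job is handed in when it is done.

```bash
ls; mkdir -p pics; cat > h.py <<'E'
import numpy as np, cv2
from plant import get_obs, grab_frame
def cam(name):
    o=get_obs(); f=grab_frame(name); K=np.array(f["intrinsics"])
    if name=="wrist":
        T=np.eye(4);T[:3,:3]=o["ee_rot"];T[:3,3]=o["ee_pos"];T=T@np.array(f["T_tool_cam"]); 
    else:
        T=np.eye(4);R=cv2.Rodrigues(np.array(f["rvec"],float))[0];T[:3,:3]=R.T;T[:3,3]=-R.T@np.array(f["tvec"],float).ravel()
    f["T"]=T; f["K"]=K
    z=f["range_z"];v,u=np.mgrid[:400,:640]
    P=np.stack([(u-K[0,2])/K[0,0]*z,(v-K[1,2])/K[1,1]*z,z],-1)
    f["P"]=P@T[:3,:3].T+T[:3,3]; f["P"][z==0]=np.nan
    return f
def plane(f,u,v,h):
    K=f["K"];d=f["T"][:3,:3]@np.array([(u-K[0,2])/K[0,0],(v-K[1,2])/K[1,1],1.]);c=f["T"][:3,3]
    return c+d*(h-c[2])/d[2]
def save(f,n): cv2.imwrite("pics/"+n+".png",f["image"][:,:,::-1])
E
python3 - <<'E'
from h import *
o=get_obs();print(o)
for n in("scene","side","wrist"):
    f=cam(n);save(f,n+"0");np.savez(n+"0.npz",P=f["P"],T=f["T"],K=f["K"],image=f["image"]);print(n,f["T"].round(3).tolist())
a=[cv2.imread(f"pics/{n}0.png") for n in("scene","side")]
E
```

```text
pics
{'t': 0.0, 'qpos': array([ 6.73794498e+01,  1.83530158e+01,  8.97082035e+01, -1.27242249e-03,
        7.20433955e+01, -1.14647811e+00]), 'joint_vel': array([ 0.02448416, -0.02133437,  0.03808809, -0.05603704,  0.09920049,
       -0.07638952]), 'joint_torque': array([ 9.30830211e-04, -4.15512979e+01, -2.34172976e+01,  3.18035163e-04,
        8.01080401e-03, -1.40914491e-06]), 'ee_pos': array([0.21029957, 0.53458199, 0.20055635]), 'ee_rot': array([[-9.30585833e-01,  3.66073137e-01, -6.82778037e-04],
       [ 3.66073773e-01,  9.30584292e-01, -1.69353868e-03],
       [ 1.54234987e-05, -1.82593024e-03, -9.99998333e-01]]), 'ft_force': array([-0.52784888, -1.05183206,  0.16113592]), 'ft_torque': array([-0.03905312, -0.0611642 ,  0.0225416 ]), 'grasp_force': 0.0, 'width': 0.9993216085494602}
scene [[-0.708, 0.413, -0.573, 1.212], [0.706, 0.439, -0.556, 0.612], [0.022, -0.798, -0.602, 0.817], [0.0, 0.0, 0.0, 1.0]]
side [[-0.981, -0.132, 0.139, 0.378], [-0.19, 0.588, -0.786, 1.119], [0.022, -0.798, -0.602, 0.997], [0.0, 0.0, 0.0, 1.0]]
wrist [[0.367, 0.892, 0.266, 0.142], [0.93, -0.351, -0.107, 0.56], [-0.002, 0.286, -0.958, 0.372], [0.0, 0.0, 0.0, 1.0]]
```

View pics/scene0.png

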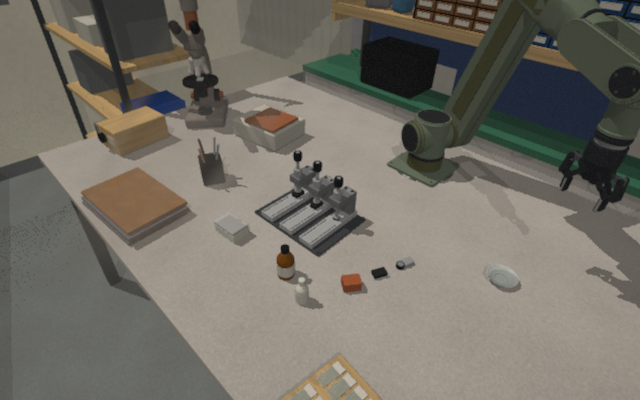

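View pics/side0.png

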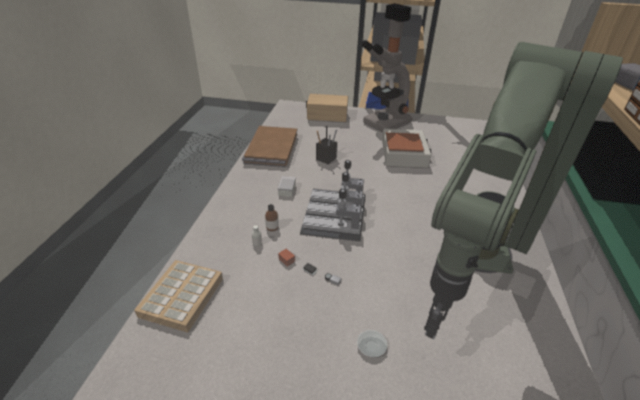

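View pics/wrist0.png

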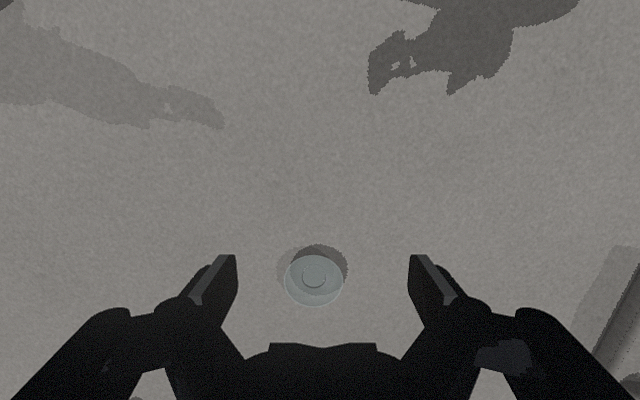

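The scene view shows the chip at about (379,272), between the billet (351,283) and the loupe (404,264). The knobs are at about (298,156), (317,166) and (338,181). The wrist view shows only the dish.

```bash
cat > m.py <<'E'
from h import *
for n in("scene","side"):
    d=np.load(n+"0.npz");P=d["P"];im=d["image"].astype(int)
    reg=(P[...,0]>.2)&(P[...,0]<.9)&(P[...,1]>-.35)&(P[...,1]<.45)
    dark=(im.max(-1)<60)
    for lab,m in(("knob",reg&(P[...,2]>.145)&(P[...,2]<.21)&dark),("chip",reg&(P[...,2]>.006)&(P[...,2]<.02)&dark),("top",reg&(P[...,2]>.09)&(P[...,2]<.115)),("ledge",reg&(P[...,2]>.022)&(P[...,2]<.034))):
        c,l,s,ce=cv2.connectedComponentsWithStats(m.astype(np.uint8))
        for i in range(1,c):
            if s[i,4]>=12:
                p=P[l==i];r=cv2.minAreaRect((p[:,:2]*1000).astype(np.float32))
                print(n,lab,ce[i].round(),s[i,4],"med",np.median(p,0).round(4),"min",p.min(0).round(3),"max",p.max(0).round(3),"rect",[np.round(q,1) for q in r])
    c=im[240:310,320:430] if n=="scene" else im[235:300,265:360]
    k=im[135:255,250:375] if n=="scene" else im[150:245,290:380]
    f=lambda a:cv2.resize(a.astype(np.uint8)[:,:,::-1],(400,300),interpolation=cv2.INTER_CUBIC)
    globals()[n]=np.hstack([f(c),f(k)])
cv2.imwrite("pics/crop.png",np.vstack([scene,side]))
E
python3 m.py
```

```text
scene knob [297. 157.] 57 med [ 0.5164 -0.1591  0.1822] min [ 0.502 -0.175  0.167] max [ 0.523 -0.151  0.194] rect [array([ 514.7, -161.4]), array([19. , 19.5]), np.float64(43.6)]
scene knob [317. 167.] 65 med [ 0.5137 -0.0746  0.1827] min [ 0.497 -0.09   0.167] max [ 0.518 -0.067  0.194] rect [array([510.3, -77.7]), array([16.6, 21.3]), np.float64(55.4)]
scene knob [338. 182.] 74 med [0.5101 0.0092 0.1677] min [ 0.493 -0.007  0.15 ] max [0.516 0.018 0.179] rect [array([506.6,   6.4]), array([19.9, 22.6]), np.float64(46.9)]
scene chip [306. 203.] 39 med [ 0.4983 -0.1353  0.0071] min [ 0.464 -0.144  0.006] max [ 0.537 -0.122  0.011] rect [array([ 499.7, -131.2]), array([73.7, 20.2]), np.float64(4.0)]
scene chip [328. 212.] 22 med [ 0.482  -0.05    0.0073] min [ 0.459 -0.056  0.006] max [ 0.499 -0.04   0.011] rect [array([478.9, -48.3]), array([39.9, 15.5]), np.float64(1.3)]
scene chip [282. 217.] 14 med [ 0.6085 -0.1326  0.0071] min [ 0.591 -0.138  0.006] max [ 0.617 -0.126  0.008] rect [array([ 604.1, -132.3]), array([25.6, 10.9]), np.float64(2.5)]
scene chip [360. 220.] 28 med [0.43
[... 6880 characters left out ...]
), np.float64(24.5)]
side ledge [257. 240.] 26 med [0.772  0.1584 0.0263] min [0.762 0.143 0.022] max [0.792 0.162 0.034] rect [array([775.2, 154.8]), array([31.7, 14.1]), np.float64(17.2)]
side ledge [287. 255.] 127 med [0.6525 0.204  0.0277] min [0.627 0.175 0.022] max [0.68  0.23  0.033] rect [array([653. , 203.3]), array([37.9, 52. ]), np.float64(52.1)]
side ledge [210. 287.] 141 med [0.8445 0.3883 0.0315] min [0.833 0.326 0.022] max [0.874 0.45  0.034] rect [array([857.3, 386.3]), array([123.9,  39.1]), np.float64(84.4)]
side ledge [199. 299.] 14 med [0.8599 0.4382 0.0327] min [0.854 0.425 0.029] max [0.865 0.447 0.034] rect [array([861.2, 437.5]), array([ 9. , 22.5]), np.float64(24.7)]
```

View pics/crop.png

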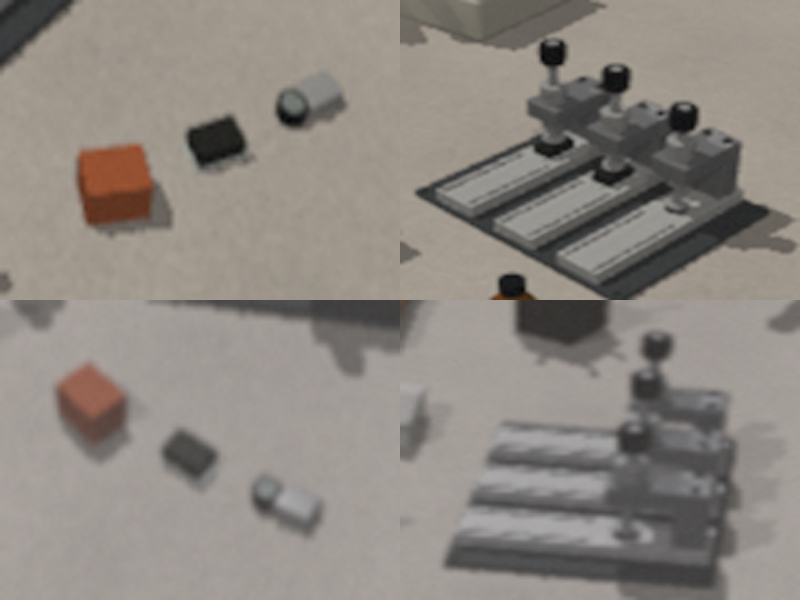

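The empty clamp is the one nearest the chip, with its rod axis near (0.503, 0.005) and yaw about 2°. The chip is near (0.571, 0.230) with its long axis at about -17°. I'll move over the chip, then give the tool a half turn so the wrist camera stays clear of the clamp later.

```bash
R='[[-0.028,-0.0095,0],0]'; python3 -m pendant '[[[-0.028,-0.0095,0],0],[[-0.028,-0.0095,0],0],[[-0.028,-0.0095,0],0],[[-0.028,-0.0095,0],0],[[-0.028,-0.0095,0],0],[[-0.028,-0.0095,0],0],[[-0.028,-0.0095,0],0],[[-0.028,-0.0095,0],0]]' 0.2 40
python3 -m pendant '[[[-0.028,-0.0095,0],0],[[-0.028,-0.0095,0],0],[[-0.028,-0.0095,0],0],[[-0.028,-0.0095,0],0],[[-0.028,-0.0095,0],0],[[-0.028,-0.0095,0],0],[[-0.028,-0.0095,0],0],[[-0.028,-0.0095,0],0]]'
python3 -m pendant '[[[0,0,0],0.12],[[0,0,0],0.12],[[0,0,0],0.12],[[0,0,0],0.12],[[0,0,0],0.12],[[0,0,0],0.12],[[0,0,0],0.12],[[0,0,0],0.12]]'
python3 -m pendant '[[[0,0,0],0.12],[[0,0,0],0.12],[[0,0,0],0.12],[[0,0,0],0.12],[[0,0,0],0.12],[[0,0,0],0.12],[[0,0,0],0.12],[[0,0,0],0.12]]'
python3 -m pendant '[[[0,0,0.01],0.12],[[0,0,0.01],0.12],[[0,0,0.01],0.12],[[0,0,0.01],0.12],[[0,0,0.01],0.12],[[0,0,0.01],0.12],[[0,0,0.01],0.12],[[0,0,0],0.12]]'
cat > look.py <<'E'
from h import *
import sys
f=cam("wrist");save(f,sys.argv[1]);o=get_obs();print(o["t"],o["ee_pos"].round(4),o["qpos"].round(1),"yaw y",np.degrees(np.arctan2(o["ee_rot"][1,1],o["ee_rot"][0,1])))
np.savez(sys.argv[1]+".npz",P=f["P"],T=f["T"],K=f["K"],image=f["image"])
E
python3 look.py w1
```

```text
t: 0.82
ee_pos: [0.3919, 0.3812, 0.2012]
ee_rot: [[-0.931, 0.366, -0.0], [0.366, 0.931, -0.0], [0.0, -0.0, -1.0]]
ft_force: [0.2, 0.9, -0.4]
width: 0.599
grasp_force: 0.0
t: 1.48
ee_pos: [0.5726, 0.2284, 0.201]
ee_rot: [[-0.931, 0.366, -0.001], [0.366, 0.931, -0.0], [0.001, -0.0, -1.0]]
ft_force: [-0.2, 0.8, -0.3]
width: 0.599
grasp_force: 0.0
t: 2.15
ee_pos: [0.5715, 0.2295, 0.201]
ee_rot: [[-0.228, 0.974, -0.001], [0.974, 0.228, -0.0], [-0.0, -0.001, -1.0]]
ft_force: [0.6, 0.2, -0.8]
width: 0.6
grasp_force: 0.0
t: 2.82
ee_pos: [0.5715, 0.2295, 0.201]
ee_rot: [[0.667, 0.745, -0.001], [0.745, -0.667, -0.0], [-0.001, -0.0, -1.0]]
ft_force: [0.3, 0.9, -0.3]
width: 0.601
grasp_force: 0.0
t: 3.48
ee_pos: [0.5702, 0.2291, 0.1287]
ee_rot: [[0.993, -0.119, -0.005], [-0.119, -0.993, -0.002], [-0.004, 0.002, -1.0]]
ft_force: [-0.7, -0.6, -0.7]
width: 0.601
grasp_force: 0.0
3.5333 [0.5707 0.2292 0.1297] [ 20.8  24.9  90.2   0.   65.2 117.8] yaw y -97.0297166814519
```

View pics/w1.png

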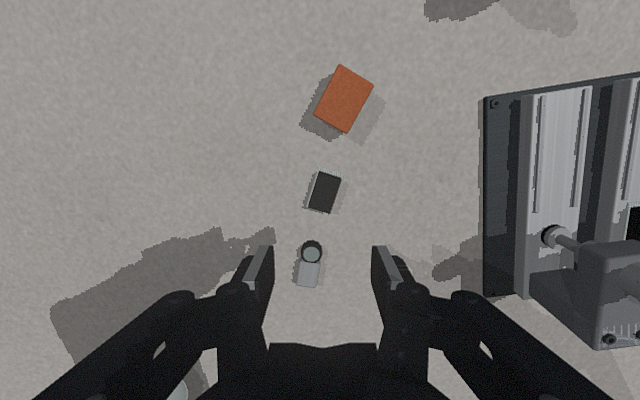

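The wrist view shows the chip top at (325,192) with the glass rim around it. It also shows the billet at (343,99), the loupe at (310,262), and the empty clamp on the right with its guide strips and foot at (552,237).

```bash
cat > m2.py <<'E'
from h import *
import sys
d=np.load(sys.argv[1]+".npz");f=dict(T=d["T"],K=d["K"]);im=d["image"].astype(int);P=d["P"]
u0,u1,v0,v1=map(int,sys.argv[2:6]);h=float(sys.argv[6])
m=np.zeros((400,640),np.uint8);m[v0:v1,u0:u1]=((im.max(-1)<60)&(abs(P[...,2]-h)<.004))[v0:v1,u0:u1]
cs,_=cv2.findContours(m,0,cv2.CHAIN_APPROX_NONE);c=max(cs,key=cv2.contourArea)[:,0]
q=np.array([plane(f,u,v,h)[:2]*1000 for u,v in c],np.float32)
print("rect",cv2.minAreaRect(q),"z med",np.nanmedian(P[...,2][m>0]))
o=get_obs();print(o["ee_pos"])
E
python3 m2.py w1 295 350 165 220 .015
python3 - <<'E'
from h import *
d=np.load("w1.npz");P=d["P"];f=dict(T=d["T"],K=d["K"]);im=d["image"]
m=(P[...,0]>.56)&(P[...,0]<.68)&(P[...,1]>-.04)&(P[...,1]<.06)
for z0,z1 in((.020,.0275),(.0275,.034)):
    k=m&(P[...,2]>z0)&(P[...,2]<z1);p=P[k]
    print(k.sum(),np.median(p[:,2]),cv2.minAreaRect((p[:,:2]*1000).astype(np.float32)))
k=m&(P[...,2]>.0275)&(P[...,2]<.034)
for s in(0,1):
    p=P[k]; p=p[(p[:,1]>.005)==bool(s)]; 
    if len(p)>9:print(s,len(p),np.polyfit(p[:,0]-.598,p[:,1],1))
p=P[(P[...,2]>.09)&(P[...,2]<.115)&(P[...,0]>.4)&(P[...,1]<.06)];print("top max",p.max(0),p.min(0))
E
```

```text
rect ((569.1534423828125, 225.80911254882812), (23.227027893066406, 37.99748992919922), 65.4791488647461) z med 0.01390863545163748
[0.57072721 0.2292438  0.1296865 ]
4682 0.024970594334796398 ((599.9630126953125, 3.444791793823242), (81.06218719482422, 54.047786712646484), 2.1037847995758057)
603 0.02808876106354813 ((598.9717407226562, 3.8281383514404297), (79.07875061035156, 42.30925750732422), 2.050154685974121)
0 299 [ 0.03368927 -0.014786  ]
1 304 [0.03777806 0.02221733]
top max [0.51984684 0.02380068 0.11499131] [ 0.43200343 -0.01725879  0.09000392]
```

```bash
python3 -m pendant '[[[-0.001,0.0037,0],0],[[0,0,0.012],0.1],[[0,0,0.012],0.1],[[0,0,0.012],0.105],[[0,0,0.012],0],[[0,0,0.012],0],[[0,0,0.01],0],[[0,0,0],0]]'
python3 look.py w2;python3 m2.py w2 200 440 0 400 .015
```

```text
t: 4.2
ee_pos: [0.569, 0.2254, 0.0595]
ee_rot: [[0.915, -0.404, -0.003], [-0.404, -0.915, -0.001], [-0.003, 0.003, -1.0]]
ft_force: [-0.2, 0.7, -0.3]
width: 0.6
grasp_force: 0.0
4.25 [0.5698 0.2257 0.0607] [ 20.5  28.3  95.4   0.   56.4 134.4] yaw y -113.87744963986407
rect ((569.2708740234375, 225.28579711914062), (22.670286178588867, 38.270751953125), 65.19300079345703) z med 0.013960338188509919
[0.56976261 0.22572154 0.06066823]
```

View pics/w2.png

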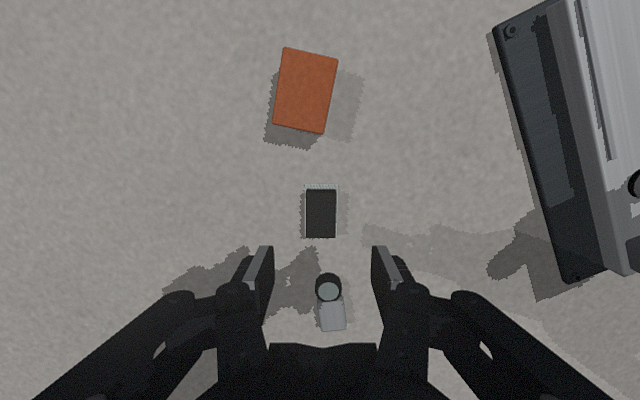

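The chip at (321,212) is centred and aligned between the fingers, so I'll descend and grip it.

```bash
python3 -m pendant '[[[0,0,0.01],0.015],[[0,0,0.01],0],[[0,0,0.01],0],[[0,0,0.01],0],[[0,0,0.008],0],[[0,0,0.005],0],[[0,0,0.0027],0],[[0,0,0],0]]'
python3 -m pendant '[[[0,0,0],0],[[0,0,0],0],[[0,0,0],0],[[0,0,0],0],[[0,0,0],0],[[0,0,0],0],[[0,0,0],0],[[0,0,0],0]]' -1 30
python3 -m pendant '[[[0,0,0],0],[[0,0,0],0],[[0,0,0],0],[[0,0,0],0],[[0,0,0],0],[[0,0,0],0],[[0,0,0],0],[[0,0,0],0]]'
```

```text
t: 4.92
ee_pos: [0.57, 0.226, 0.0049]
ee_rot: [[0.908, -0.42, -0.001], [-0.42, -0.908, -0.0], [-0.001, 0.001, -1.0]]
ft_force: [-0.4, 0.2, -0.4]
width: 0.603
grasp_force: 0.0
t: 5.58
ee_pos: [0.5704, 0.2261, 0.0058]
ee_rot: [[0.908, -0.42, 0.0], [-0.42, -0.908, 0.0], [0.0, -0.0, -1.0]]
ft_force: [0.2, -0.6, 0.2]
width: -0.004
grasp_force: 0.0
t: 6.25
ee_pos: [0.5703, 0.2261, 0.0057]
ee_rot: [[0.908, -0.42, -0.0], [-0.42, -0.908, 0.0], [-0.0, -0.0, -1.0]]
ft_force: [-1.0, -0.3, 0.3]
width: 0.0
grasp_force: 0.0
```

The fingers shut on nothing, so I need to look.

```bash
python3 look.py w3;python3 m2.py w3 200 440 0 400 .015; python3 - <<'E'
from h import *
d=np.load("w3.npz");P=d["P"]
print(np.linalg.inv(d["T"])[:3]@np.append(get_obs()["ee_pos"],1))
f=cam("scene");save(f,"s3");im=f["image"];Q=f["P"]
m=(im.max(-1)<60)&(Q[...,2]>.006)&(Q[...,2]<.02)&(Q[...,0]>.5)&(Q[...,1]>.15)&(Q[...,1]<.35);print(m.sum(),np.median(Q[m],0))
cv2.imwrite("pics/s3c.png",np.hstack([cv2.resize(im[200:320,300:460][:,:,::-1],(400,300)),cv2.resize(d["image"][:,:,::-1],(400,300))]))
E
```

```text
6.3 [0.5704 0.2261 0.0057] [ 20.5  31.8  98.5   0.   49.6 135.4] yaw y -114.8207865845284
rect ((576.2427978515625, 222.15878295898438), (23.05158042907715, 23.856067657470703), 65.14322662353516) z med 0.01393617630901775
[0.57035224 0.22609283 0.00571022]
[-0.00131862  0.02090649  0.18529267]
117 [0.5711805  0.23223935 0.01280144]
```

View pics/s3c.png

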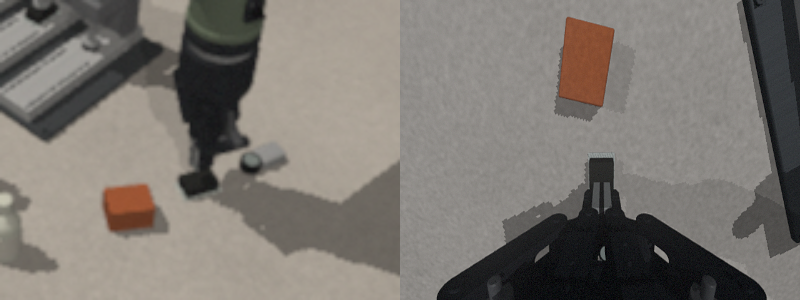

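```bash
python3 - <<'E'
from h import *
d=np.load("w3.npz");P=d["P"];im=d["image"];print(d["K"][0,0],d["T"][:3,3],(d["T"][:3,:3].T@(get_obs()["ee_pos"]-d["T"][:3,3])))
for v in range(205,300,5): print(v,[(u,im[v,u].max(),P[v,u].round(3).tolist()) for u in (312,318,322,330)])
for n in ("scene","side"):
  f=cam(n);Q=f["P"];print(f["T"][:3,3])
  m=(Q[...,0]>.5)&(Q[...,0]<.62)&(Q[...,1]>.17)&(Q[...,1]<.29)
  for z in np.arange(.004,.09,.008):
    k=m&(Q[...,2]>z)&(Q[...,2]<z+.008)&(f["image"].max(-1)<90); 
    if k.any(): print(n,round(z,3),k.sum(),np.median(Q[k],0).round(3),Q[k].min(0).round(3),Q[k].max(0).round(3))
E
```

```text
290.6241513589279 [0.63618699 0.19417907 0.17723133] [-0.00134062  0.02091765  0.18529272]
205 [(312, np.uint8(141), [0.591, 0.222, 0.001]), (318, np.uint8(151), [0.589, 0.219, 0.001]), (322, np.uint8(148), [0.588, 0.217, 0.001]), (330, np.uint8(155), [0.586, 0.212, 0.0])]
210 [(312, np.uint8(100), [0.588, 0.224, 0.002]), (318, np.uint8(90), [0.586, 0.22, 0.002]), (322, np.uint8(89), [0.586, 0.218, 0.002]), (330, np.uint8(79), [0.584, 0.213, 0.003])]
215 [(312, np.uint8(38), [0.588, 0.223, 0.012]), (318, np.uint8(38), [0.587, 0.22, 0.012]), (322, np.uint8(39), [0.586, 0.218, 0.012]), (330, np.uint8(40), [0.584, 0.213, 0.012])]
220 [(312, np.uint8(45), [0.586, 0.224, 0.014]), (318, np.uint8(45), [0.584, 0.221, 0.014]), (322, np.uint8(48), [0.584, 0.219, 0.015]), (330, np.uint8(44), [0.582, 0.214, 0.015])]
225 [(312, np.uint8(42), [0.583, 0.226, 0.014]), (318, np.uint8(49), [0.581, 0.222, 0.014]), (322, np.uint8(45), [0.581, 0.22, 0.014]), (330, np.uint8(48), [0.579, 0.216, 0.014])]
230 [(312, np.uint8(37), [0.58, 0.227, 0.015]), (318, np.uint8(47), [0.579, 0.224, 0.015]), (322, np.uin
[... 3110 characters left out ...]
0.092]
[0.3777629  1.11947231 0.99735099]
side 0.004 27 [0.564 0.235 0.01 ] [0.503 0.217 0.004] [0.586 0.26  0.012]
side 0.012 44 [0.569 0.231 0.015] [0.549 0.213 0.012] [0.586 0.246 0.02 ]
side 0.036 1 [0.571 0.239 0.044] [0.571 0.239 0.044] [0.571 0.239 0.044]
side 0.044 9 [0.568 0.237 0.048] [0.565 0.233 0.046] [0.578 0.241 0.052]
side 0.052 8 [0.567 0.238 0.056] [0.561 0.235 0.054] [0.578 0.245 0.059]
side 0.06 7 [0.565 0.236 0.064] [0.559 0.232 0.06 ] [0.571 0.243 0.067]
side 0.068 6 [0.561 0.235 0.073] [0.56  0.225 0.068] [0.568 0.242 0.075]
side 0.076 9 [0.562 0.238 0.08 ] [0.557 0.225 0.077] [0.57  0.257 0.084]
side 0.084 28 [0.571 0.243 0.088] [0.555 0.222 0.084] [0.581 0.265 0.092]
```

All three cameras agree that the fingertips are at z≈0.038, while the reported TCP z is 0.006. The real tips are about 33 mm higher than reported, so I'll trust the images. I'll open, lower in stages and check the tips by depth.

```bash
python3 -m pendant '[[[0,0,0],0],[[0,0,0],0],[[0,0,0],0],[[0,0,0],0],[[0,0,0],0],[[0,0,0],0],[[0,0,0.005],0],[[0,0,0.005],0]]' 0.0 30
python3 -m pendant '[[[0,0,0.005],0],[[0,0,0.005],0],[[0,0,0.003],0],[[0,0,0],0],[[0,0,0],0],[[0,0,0],0],[[0,0,0],0],[[0,0,0],0]]'
cat > tips.py <<'E'
from h import *
import sys
o=get_obs();print(o["t"],o["ee_pos"].round(4),o["width"])
for n in ("wrist","scene","side"):
    f=cam(n);Q=(f["P"]-o["ee_pos"])@o["ee_rot"];f["Q"]=Q
    if n=="wrist": save(f,sys.argv[1])
    for s in(-1,1):
        m=(abs(Q[...,0])<.016)&(s*Q[...,1]>0)&(abs(Q[...,1])<.06)&(f["P"][...,2]>.02)&(f["P"][...,2]<.2)&(Q[...,2]>-.08)
        z=f["P"][...,2][m]
        if len(z): 
            k=m&(f["P"][...,2]<z.min()+.006);print(n,s,"lowest world z",np.sort(z)[:5].round(4),"toolxyz",np.median(Q[k],0).round(4))
E
python3 tips.py w4
```

```text
t: 7.12
ee_pos: [0.5706, 0.2262, -0.0044]
ee_rot: [[0.908, -0.42, 0.001], [-0.42, -0.908, 0.0], [0.0, -0.001, -1.0]]
ft_force: [-0.5, -0.0, -0.1]
width: 0.502
grasp_force: 0.0
t: 7.78
ee_pos: [0.5706, 0.2262, -0.017]
ee_rot: [[0.908, -0.42, 0.001], [-0.42, -0.908, 0.0], [0.0, -0.001, -1.0]]
ft_force: [1.1, 0.3, 0.2]
width: 0.5
grasp_force: 0.0
7.7833 [ 0.5706  0.2262 -0.017 ] 0.49977354730444373
wrist -1 lowest world z [0.02   0.02   0.0201 0.0202 0.0202] toolxyz [ 0.0076 -0.0221 -0.04  ]
wrist 1 lowest world z [0.02   0.02   0.02   0.0201 0.0201] toolxyz [ 0.0076  0.0246 -0.04  ]
scene -1 lowest world z [0.0208 0.0214 0.0215 0.0221 0.0237] toolxyz [ 0.0056 -0.0347 -0.0414]
scene 1 lowest world z [0.0201 0.0206 0.0208 0.0211 0.0212] toolxyz [-0.0002  0.0196 -0.0389]
side -1 lowest world z [0.0211 0.0213 0.0217 0.0226 0.0238] toolxyz [-0.0084 -0.0313 -0.041 ]
side 1 lowest world z [0.0209 0.0211 0.0215 0.0223 0.0243] toolxyz [-0.0045  0.0226 -0.0403]
```

View pics/w4.png

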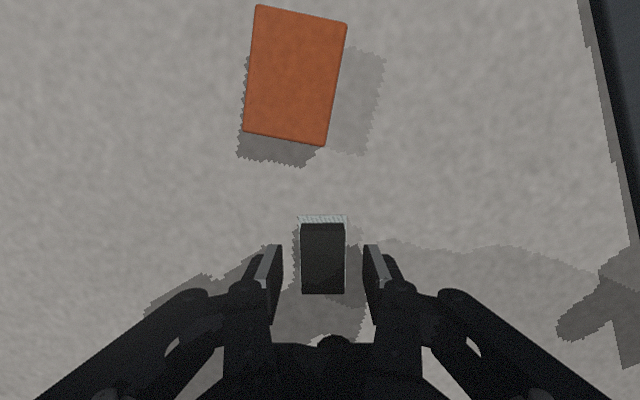

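```bash
python3 - <<'E'
from h import *
o=get_obs()
for n in("wrist","scene","side"):
    f=cam(n);Q=(f["P"]-o["ee_pos"])@o["ee_rot"];im=f["image"].max(-1)
    m=(abs(Q[...,0])<.014)&(abs(Q[...,1])>.0165)&(abs(Q[...,1])<.03)&(f["P"][...,2]>.004)&(f["P"][...,2]<.05)
    z=np.sort(f["P"][...,2][m]);print(n,len(z),z[:12].round(4), Q[m&(f["P"][...,2]<z[0]+.01)][:4].round(3).tolist())
E
```

```text
wrist 2179 [0.0131 0.0132 0.0133 0.0135 0.0137 0.0139 0.0139 0.014  0.0141 0.0141
 0.0143 0.0143] [[0.011, -0.027, -0.034], [0.011, -0.026, -0.035], [0.012, -0.025, -0.036], [0.011, -0.025, -0.035]]
scene 88 [0.0113 0.0129 0.013  0.0141 0.0152 0.0153 0.0156 0.0157 0.0161 0.017
 0.0174 0.0182] [[-0.011, 0.02, -0.038], [0.011, 0.025, -0.036], [0.001, 0.02, -0.038], [-0.002, 0.02, -0.037]]
side 68 [0.0046 0.0151 0.0157 0.0158 0.0172 0.0175 0.0177 0.0182 0.0183 0.0196
 0.0196 0.021 ] [[-0.005, 0.028, -0.022]]
```

The tips are at z≈0.0135. I'll lower 7 mm and close.

```bash
python3 -m pendant '[[[0,0,0.003],0],[[0,0,0.002],0],[[0,0,0.002],0],[[0,0,0],0],[[0,0,0],0],[[0,0,0],0],[[0,0,0],0],[[0,0,0],0]]'
python3 -m pendant '[[[0,0,0],0],[[0,0,0],0],[[0,0,0],0],[[0,0,0],0],[[0,0,0],0],[[0,0,0],0],[[0,0,0],0],[[0,0,0],0]]' -1 35
```

```text
t: 8.75
ee_pos: [0.5704, 0.2261, -0.0242]
ee_rot: [[0.908, -0.42, 0.0], [-0.42, -0.908, 0.0], [0.0, -0.0, -1.0]]
ft_force: [0.5, 0.3, 0.1]
width: 0.499
grasp_force: 0.0
t: 9.42
ee_pos: [0.5706, 0.2262, -0.024]
ee_rot: [[0.908, -0.42, 0.001], [-0.42, -0.908, 0.0], [0.0, -0.001, -1.0]]
ft_force: [0.2, 0.2, 4.0]
width: 0.264
grasp_force: 35.7
```

```bash
python3 -m pendant '[[[0,0,-0.005],0],[[0,0,-0.01],0],[[0,0,-0.015],-0.1],[[0,0,-0.015],-0.1],[[0,0,-0.015],-0.1],[[0,0,-0.01],-0.1],[[0,0,-0.005],-0.065],[[0,0,0],0]]'
python3 -m pendant '[[[0.001,0.01,0],0],[[0.002,0.02,0],0],[[0.003,0.035,0],0],[[0.004,0.046,0],0],[[0.004,0.04,0],0],[[0.003,0.035,0],0],[[0.002,0.024,0],0],[[0.001,0.012,0],0]]' || true
python3 -c "
from h import *
o=get_obs();print(o['ee_pos'],o['t'],o['width'])"
```

```text
t: 10.08
ee_pos: [0.5713, 0.2264, 0.0528]
ee_rot: [[0.999, 0.033, 0.003], [0.033, -0.999, 0.001], [0.003, -0.001, -1.0]]
ft_force: [0.4, -0.5, 0.1]
width: 0.267
grasp_force: 35.3
[0.57127091 0.22643038 0.05281466] 10.0833 0.267134871882622out of range: row 4 has 0.046, outside -0.0417 to 0.0417
```

```bash
python3 -m pendant '[[[0.001,0.012,0],0],[[0.002,0.024,0],0],[[0.003,0.036,0],0],[[0.004,0.04,0],0],[[0.004,0.04,0],0],[[0.003,0.034,0],0],[[0.002,0.024,0],0],[[0.001,0.012,0],0]]'
python3 -m pendant '[[[0,0,0],0],[[0,0,0],0],[[0,0,0],0],[[0,0,0],0],[[0,0,0],0],[[0,0,0],0],[[0,0,0],0],[[0,0,0],0]]'
python3 look.py w5
cat > strips.py <<'E'
from h import *
import sys
d=np.load(sys.argv[1]+".npz");P=d["P"];o=get_obs();p0=o["ee_pos"]
Q=(P-p0)@o["ee_rot"]
m=(P[...,0]>.56)&(P[...,0]<.68)&(P[...,1]>-.04)&(P[...,1]<.05)
k=m&(P[...,2]>.018)&(P[...,2]<.0268);p=P[k];print("bed",k.sum(),np.median(p[:,2]),cv2.minAreaRect((p[:,:2]*1000).astype(np.float32)),"xmax",p[:,0].max())
k=m&(P[...,2]>.0272)&(P[...,2]<.033)
for s in(0,1):
    p=P[k];p=p[(p[:,1]>.004)==bool(s)]
    if len(p)>9:print("strip",s,len(p),np.polyfit(p[:,0]-.6,p[:,1],1),p[:,1].min(),p[:,1].max(),p[:,0].min(),p[:,0].max())
dk=(d["image"].max(-1)<55)&(abs(Q[...,1])<.02)&(abs(Q[...,0])<.03)&(Q[...,2]>-.05)
print("chip held",dk.sum(),np.median(Q[dk],0),Q[dk].min(0),Q[dk].max(0))
E
python3 strips.py w5
```

```text
t: 10.75
ee_pos: [0.5968, 0.0009, 0.0501]
ee_rot: [[1.0, 0.027, -0.001], [0.027, -1.0, -0.001], [-0.002, 0.001, -1.0]]
ft_force: [-1.0, -0.0, -1.0]
width: 0.268
grasp_force: 35.3
t: 11.42
ee_pos: [0.5974, 0.0054, 0.0507]
ee_rot: [[0.999, 0.033, 0.0], [0.033, -0.999, 0.0], [0.0, -0.0, -1.0]]
ft_force: [0.1, 0.9, -0.7]
width: 0.267
grasp_force: 35.3
11.4667 [0.5974 0.0052 0.0507] [-0.6 27.7 98.3  0.  54.  87.5] yaw y -88.14783676714173
bed 3927 0.024930580367330396 ((610.8292846679688, 3.6780853271484375), (59.98981857299805, 52.03892135620117), 1.9894565343856812) xmax 0.6415135666874674
strip 0 367 [ 0.04462877 -0.01536775] -0.017599925891165408 -0.011905052101687384 0.5839471888788196 0.6389202036847847
strip 1 317 [0.01483323 0.02218624] 0.019986370111660295 0.024477276871623342 0.5829473258282395 0.6377647375242245
chip held 3605 [ 0.00157149  0.00091598 -0.03802024] [-0.02195739 -0.01998199 -0.04992536] [ 0.01722325  0.01390054 -0.02570805]
```

View pics/w5.png

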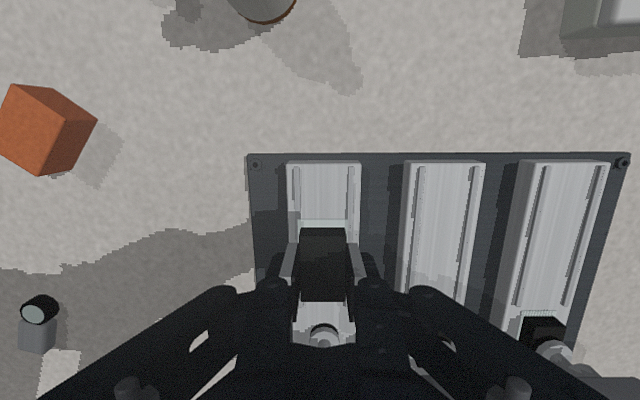

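The held chip is at (322,265) over the empty ledge, with its strips at about (295) and (352). I'll measure its lateral offset.

```bash
python3 - <<'E'
from h import *
d=np.load("w5.npz");P=d["P"];im=d["image"].max(-1)
for v in (232,236,240):
    u=np.arange(285,365);k=u[(im[v,u]<60)&(P[v,u,2]>.035)&(P[v,u,2]<.075)]
    print(v,k.min(),k.max(),P[v,k.min()],P[v,k.max()],np.median(P[v,k],0))
# strips: brightness-independent, heights across rows
for v in (180,190,200,210):
    u=np.arange(280,370);z=P[v,u,2];print(v,[(int(a),round(float(P[v,a,1]),4),round(float(b)*1000,1)) for a,b in zip(u,z) if .0265<b<.034], "bed edges",[round(float(P[v,a,1]),4) for a in (u[(z>.02)&(z<.034)].min(),u[(z>.02)&(z<.034)].max())],P[v,320,0].round(3))
o=get_obs();print(o["ee_pos"])
E
```

```text
Traceback (most recent call last):
ValueError: zero-size array to reduction operation minimum which has no identity
```

```bash
python3 - <<'E'
from h import *
d=np.load("w5.npz");P=d["P"];im=d["image"].max(-1)
for v in (232,236,240):
    u=np.arange(285,365);k=u[(im[v,u]<60)&(P[v,u,2]>.07)&(P[v,u,2]<.11)]
    print(v,k.min(),k.max(),P[v,k.min()],P[v,k.max()],np.median(P[v,k],0))
for v in (170,180,190,200,210):
    u=np.arange(275,375);z=P[v,u,2];b=u[(z>.02)&(z<.034)];s=b[P[v,b,2]>.0268]
    print(v,P[v,320,0].round(3),"bed edges",P[v,b.min(),1],P[v,b.max(),1],"strip y",P[v,s,1].round(4))
E
```

```text
232 300 344 [0.61347918 0.01607616 0.08353347] [ 0.61451435 -0.00639423  0.0843141 ] [0.61401722 0.00480139 0.08392343]
236 299 345 [0.61311289 0.01624804 0.08793715] [ 0.61389936 -0.00665644  0.08806369] [0.61368272 0.00478374 0.08845667]
240 299 345 [0.61139016 0.01615609 0.08893341] [ 0.61227976 -0.00665196  0.0892986 ] [0.61173911 0.00473938 0.08886453]
170 0.636 bed edges 0.030292936323921802 -0.021189008653300614 strip y [ 0.0244  0.0238  0.0231  0.0224  0.0218 -0.0119 -0.0126 -0.0134 -0.014
 -0.0146 -0.0152]
180 0.629 bed edges 0.02957125764439108 -0.02097915878090944 strip y [ 0.0244  0.0237  0.023   0.0224  0.0217  0.021  -0.0124 -0.0131 -0.0136
 -0.0144 -0.015  -0.0157]
190 0.622 bed edges 0.02937070599822348 -0.021327058489543995 strip y [ 0.0243  0.0236  0.023   0.0223  0.0216  0.0209 -0.0127 -0.0135 -0.0141
 -0.0155 -0.0163]
200 0.615 bed edges 0.029561342633121206 -0.02209269448978072 strip y [ 0.0236  0.0229  0.0222  0.0216  0.0209 -0.013  -0.0139 -0.0146 -0.0152
 -0.0159]
210 0.607 bed edges 0.028855819925476856 -0.021812327055289724 strip y [ 0.0235  0.0229  0.0223  0.0215  0.0208  0.0201 -0.013  -0.0135 -0.0143
 -0.0151 -0.0157 -0.0165]
```

```bash
python3 -m pendant '[[[0.001,0.001,0.004],0],[[0.001,0,0.008],0],[[0,0,0.009],0],[[0,0,0.009],0],[[0,0,0.006],0],[[0,0,0.004],0],[[0,0,0],0],[[0,0,0],0]]'
python3 look.py w6; cat > m6.py <<'E'
from h import *
import sys
d=np.load(sys.argv[1]+".npz");P=d["P"];im=d["image"].max(-1);z0=float(sys.argv[2])
k=(im<60)&(abs(P[...,2]-z0)<.0035)&(P[...,0]>.605)&(P[...,0]<.63)&(P[...,1]>-.02)&(P[...,1]<.03)
v,u=np.nonzero(k);print("top z",np.median(P[k][:,2]),"front x",P[k][:,0].max())
for r in np.unique(v)[1:12:3]:
    c=u[v==r];print("chip",r,P[r,c.min(),0].round(4),P[r,[c.min(),c.max()],1].round(4),P[r,[c.min(),c.max()],1].mean().round(4))
for r in range(150,235,12):
    c=np.arange(250,400);z=P[r,c,2];s=c[(z>.0268)&(z<.033)&(P[r,c,1]>-.02)&(P[r,c,1]<.03)];y=P[r,s,1];a=y[y>.004];b=y[y<.004]
    if len(a)>2 and len(b)>2: print("strip",r,P[r,s[0],0].round(3),a.min().round(4),b.max().round(4),"mid",((a.min()+b.max())/2).round(4))
E
python3 m6.py w6 .049
```

```text
t: 12.13
ee_pos: [0.5993, 0.0039, 0.0103]
ee_rot: [[0.999, 0.032, -0.001], [0.032, -0.999, 0.0], [-0.001, -0.0, -1.0]]
ft_force: [-0.2, -0.6, 0.5]
width: 0.27
grasp_force: 35.3
12.1833 [0.5996 0.0039 0.0108] [ -0.7  30.5 100.3   0.   49.2  87.4] yaw y -88.17904784910425
top z 0.048337487108318616 front x 0.6166094904311495
chip 234 0.6158 [ 0.0143 -0.0077] 0.0033
chip 237 0.615 [ 0.0147 -0.0081] 0.0033
chip 240 0.6137 [ 0.0146 -0.0081] 0.0032
chip 243 0.6116 [ 0.0147 -0.0088] 0.0029
strip 186 0.636 0.0219 -0.0117 mid 0.0051
strip 198 0.629 0.0213 -0.0122 mid 0.0045
strip 210 0.622 0.0208 -0.0126 mid 0.0041
strip 222 0.615 0.0202 -0.0131 mid 0.0036
strip 234 0.608 0.0201 -0.013 mid 0.0036
```

```bash
python3 -m pendant '[[[0,-0.0005,0.002],0],[[0,0,0.002],0],[[0,0,0.002],0],[[0,0,0.001],0],[[0,0,0],0],[[0,0,0],0],[[0,0,0],0],[[0,0,0],0]]'
python3 -m pendant '[[[0,0,0.0005],0],[[0,0,0],0],[[0,0,0],0],[[0,0,0],0],[[0,0,0],0],[[0,0,0],0],[[0,0,0],0],[[0,0,0],0]]'
python3 look.py w7; python3 m6.py w7 .041
```

```text
t: 12.85
ee_pos: [0.5995, 0.0044, 0.0038]
ee_rot: [[0.999, 0.032, 0.0], [0.032, -0.999, 0.0], [0.0, -0.0, -1.0]]
ft_force: [-0.9, 0.2, -0.2]
width: 0.267
grasp_force: 35.3
t: 13.52
ee_pos: [0.5994, 0.0044, 0.0032]
ee_rot: [[0.999, 0.032, 0.0], [0.032, -0.999, 0.0], [0.0, -0.0, -1.0]]
ft_force: [-0.6, 0.3, -0.6]
width: 0.27
grasp_force: 35.3
13.5667 [0.5994 0.0044 0.0032] [ -0.7  31.  100.7   0.   48.3  87.5] yaw y -88.17765553573676
top z 0.04115696128695315 front x 0.6166847386548927
chip 233 0.6159 [ 0.0134 -0.0073] 0.0031
chip 236 0.6154 [ 0.0152 -0.0077] 0.0038
chip 239 0.6134 [ 0.0153 -0.0077] 0.0038
chip 242 0.612 [ 0.0152 -0.0078] 0.0037
strip 186 0.638 0.0217 -0.012 mid 0.0048
strip 198 0.631 0.0212 -0.0119 mid 0.0046
strip 210 0.624 0.0211 -0.0124 mid 0.0044
strip 222 0.618 0.0044 0.0039 mid 0.0042
strip 234 0.611 0.0168 -0.0094 mid 0.0037
```

Laterally it matches the strips. I'll lower in 0.5 mm steps until contact.

```bash
python3 -m pendant '[[[0,0,0.0005],0],[[0,0,0],0],[[0,0,0],0],[[0,0,0],0],[[0,0,0],0],[[0,0,0],0],[[0,0,0],0],[[0,0,0],0]]'
python3 -m pendant '[[[0,0,0.0005],0],[[0,0,0],0],[[0,0,0],0],[[0,0,0],0],[[0,0,0],0],[[0,0,0],0],[[0,0,0],0],[[0,0,0],0]]' | grep -E 'ee_pos|force'
```

```text
t: 14.23
ee_pos: [0.5994, 0.0044, 0.0027]
ee_rot: [[0.999, 0.032, 0.0], [0.032, -0.999, 0.0], [0.0, -0.0, -1.0]]
ft_force: [0.2, 1.1, 0.3]
width: 0.27
grasp_force: 35.3
ee_pos: [0.5994, 0.0044, 0.0022]
ft_force: [-0.5, -1.0, -0.5]
grasp_force: 35.3
```

```bash
python3 -m pendant '[[[0,0,0.0004],0],[[0,0,0],0],[[0,0,0],0],[[0,0,0],0],[[0,0,0],0],[[0,0,0],0],[[0,0,0],0],[[0,0,0],0]]' | grep -E 'ee_pos|force'
python3 -m pendant '[[[0,0,0],0],[[0,0,0],0],[[0,0,0],0],[[0,0,0],0],[[0,0,0],0],[[0,0,0],0],[[0,0,0],0],[[0,0,0],0]]' -0.2| grep -E 'ee_pos|force|width'
```

```text
ee_pos: [0.5995, 0.0044, 0.002]
ft_force: [-0.6, 0.9, 2.8]
grasp_force: 35.6
ee_pos: [0.5994, 0.0044, 0.0018]
ft_force: [0.6, 0.0, -0.3]
width: 0.402
grasp_force: 0.0
```

The chip is on the ledge and released. I'll lift straight up and check it, then go to the knob.

```bash
python3 -m pendant '[[[0,0,-0.005],0],[[0,0,-0.01],0],[[0,0,-0.025],0],[[0,0,-0.035],0],[[0,0,-0.035],0],[[0,0,-0.035],0],[[0,0,-0.025],0],[[0,0,-0.015],0]]' | grep -E 'ee_pos|force'
python3 -m pendant '[[[0,0,0],0],[[0,0,0],0],[[0,0,0],0],[[-0.01,0,0],0],[[-0.015,0,0],0],[[-0.015,0,0],0],[[-0.01,0,0],0],[[0,0,0],0]]' 0.2 60| grep -E 'ee_pos|force|width'
python3 look.py w8; python3 - <<'E'
from h import *
d=np.load("w8.npz");P=d["P"];im=d["image"].max(-1)
r=(P[...,0]>.44)&(P[...,0]<.57)&(P[...,1]>-.035)&(P[...,1]<.04)
for z0,z1 in((.155,.164),(.170,.184)):
    k=r&(im<80)&(P[...,2]>z0)&(P[...,2]<z1);p=P[k]
    if len(p)>5:print("knob",z0,len(p),np.median(p,0),p.min(0),p.max(0),cv2.minEnclosingCircle((p[:,:2]*1000).astype(np.float32)))
E
python3 m2.py w8 200 440 0 400 .041
```

```text
ee_pos: [0.601, 0.0044, 0.1921]
ft_force: [0.1, -0.0, 0.1]
grasp_force: 0.0
ee_pos: [0.5465, 0.0028, 0.1859]
ft_force: [0.0, -0.6, 0.9]
width: 0.6
grasp_force: 0.0
17.6167 [0.5482 0.0028 0.1863] [-0.9 16.5 94.5  0.  69.  87.3] yaw y -88.18237904102006
knob 0.155 184 [5.12054192e-01 3.48491151e-04 1.59713386e-01] [ 0.50224941 -0.01335525  0.15503093] [0.51462659 0.01281322 0.16399143] ((503.49444580078125, -0.279460072517395), 13.096419334411621)
knob 0.17 846 [ 5.05800665e-01 -9.31298937e-05  1.77601004e-01] [ 0.4881317  -0.01373373  0.17000833] [0.51440792 0.01273281 0.1796208 ] ((501.6024475097656, -0.35537654161453247), 13.607101440429688)
rect ((596.590576171875, 3.396648406982422), (35.37601089477539, 21.611942291259766), 1.7908354997634888) z med 0.03997937411496555
[0.54820146 0.00277557 0.18627324]
```

View pics/w8.png

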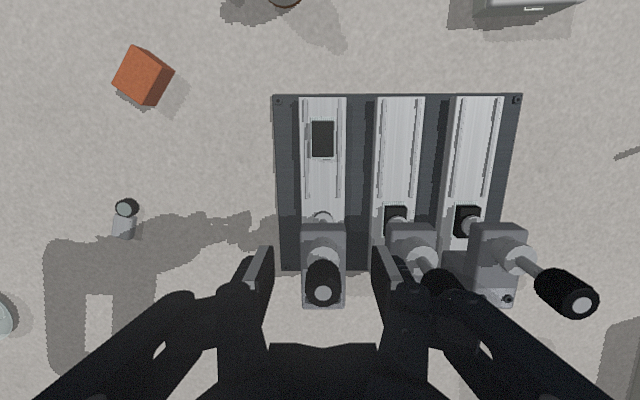

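The chip is flat between the strips at (322,139), centred at (0.597, 0.003). The knob is at (322,283), i.e. (0.5017, -0.0003). I'll go above it.

```bash
python3 -m pendant '[[[-0.006,0.0016,0],0],[[-0.01,0,0],0],[[-0.012,0,0],0],[[-0.01,0,0],0],[[-0.006,0,0],0],[[-0.0035,0,0],0],[[0,0,0],0],[[0,0,0],0]]' | grep -E 'ee_pos|force'
python3 -m pendant '[[[0,0,0.003],0],[[0,0,0.005],0],[[0,0,0.006],0],[[0,0,0.005],0],[[0,0,0.003],0],[[0,0,0],0],[[0,0,0],0],[[0,0,0],0]]' | grep -E 'ee_pos|force|width'
python3 look.py w9; cat > m9.py <<'E'
from h import *
import sys
d=np.load(sys.argv[1]+".npz");P=d["P"];im=d["image"].max(-1);o=get_obs()
r=(P[...,0]>.46)&(P[...,0]<.53)&(P[...,1]>-.0175)&(P[...,1]<.0175)
k=r&(abs(P[...,2]-float(sys.argv[2]))<.003);p=P[k]
print("knob",len(p),np.median(p,0),cv2.minEnclosingCircle((p[:,:2]*1000).astype(np.float32)))
Q=(P-o["ee_pos"])@o["ee_rot"]
for s in(-1,1):
    m=(abs(Q[...,0])<.014)&(s*Q[...,1]>.019)&(abs(Q[...,1])<.036)&(Q[...,2]>-.06)&(Q[...,2]<-.01)
    if m.any():print("tip lowest",s,np.sort(P[...,2][m])[:6].round(4),"inner y",np.sort(abs(Q[...,1][m]))[:3])
E
python3 m9.py w9 .178
```

```text
ee_pos: [0.5023, -0.0003, 0.187]
ft_force: [0.3, -0.8, -1.0]
grasp_force: 0.0
ee_pos: [0.5022, -0.0003, 0.1649]
ft_force: [-0.1, 0.4, -0.3]
width: 0.6
grasp_force: 0.0
19.0 [ 5.023e-01 -3.000e-04  1.650e-01] [ -1.3  13.4 102.2   0.   64.4  86.8] yaw y -88.17455821949517
knob 1321 [ 5.01984291e-01 -3.73280246e-04  1.78003929e-01] ((501.0733947753906, -0.27718228101730347), 12.860366821289062)
tip lowest -1 [0.1967 0.1971 0.1973 0.1975 0.1976 0.1976] inner y [0.02387883 0.023962   0.02396282]
tip lowest 1 [0.1971 0.1971 0.1975 0.1977 0.1978 0.1978] inner y [0.02665756 0.02666982 0.02668324]
```

```bash
python3 -m pendant '[[[-0.001,-0.0008,0.004],0],[[0,0,0.008],0],[[0,0,0.01],0],[[0,0,0.01],0],[[0,0,0.008],0],[[0,0,0.005],0],[[0,0,0.002],0],[[0,0,0],0]]' | grep -E 'ee_pos|force'
python3 look.py w10; python3 m9.py w10 .178
python3 -m pendant '[[[0,0,0],0],[[0,0,0],0],[[0,0,0],0],[[0,0,0],0],[[0,0,0],0],[[0,0,0],0],[[0,0,0],0],[[0,0,0],0]]' -1 70| grep -E 'ee_pos|force|width'
```

```text
ee_pos: [0.5006, 0.0004, 0.117]
ft_force: [0.5, 0.1, 0.9]
grasp_force: 0.0
19.7167 [5.011e-01 5.000e-04 1.176e-01] [ -1.3  15.9 106.4   0.   57.8  86.9] yaw y -88.17540992042248
knob 2393 [ 5.02362233e-01 -3.05429436e-04  1.77946740e-01] ((501.007080078125, -0.6917979717254639), 13.170687675476074)
tip lowest -1 [0.1491 0.1492 0.1494 0.1495 0.1498 0.15  ] inner y [0.0239362  0.02397046 0.02398173]
tip lowest 1 [0.1487 0.1493 0.1495 0.1498 0.15   0.15  ] inner y [0.02659998 0.02666686 0.02667107]
ee_pos: [0.5014, 0.001, 0.1186]
ft_force: [-1.5, 3.9, 6.1]
width: 0.285
grasp_force: 68.7
```

```bash
python3 -c "
from h import *
f=cam('wrist');np.savez('w11.npz',P=f['P'],T=f['T'],K=f['K'],image=f['image'])"; python3 m9.py w11 .178
python3 -m pendant '[[[0,0,-0.002],0],[[0,0,-0.003],0],[[0,0,-0.004],0],[[0,0,-0.004],0],[[0,0,-0.004],0],[[0,0,-0.004],0],[[0,0,-0.003],0],[[0,0,-0.001],0]]' | grep -E 'ee_pos|force|width'
python3 -m pendant '[[[0,0,0],0],[[0,0,0],0],[[0,0,0],0],[[0,0,0],0],[[0,0,0],0],[[0,0,0],0],[[0,0,0],0],[[0,0,0],0]]' | grep -E 'ee_pos|force|width'
python3 -c "
from h import *
f=cam('wrist');save(f,'w12');np.savez('w12.npz',P=f['P'],T=f['T'],K=f['K'],image=f['image'])
for n in('scene','side'):
    f=cam(n);P=f['P'];im=f['image'].max(-1);m=(abs(P[...,0]-.503)<.03)&(abs(P[...,1]-.003)<.03)&(P[...,2]>.12)&(P[...,2]<.21)&(im<60)
    save(f,n+'12')
"; python3 m9.py w12 .203
```

```text
knob 2597 [ 5.03122757e-01 -2.98931695e-04  1.77970561e-01] ((504.2855529785156, -0.22899556159973145), 19.294757843017578)
tip lowest -1 [0.1534 0.1539 0.1546 0.1547 0.1547 0.1548] inner y [0.0190211  0.01909242 0.01910357]
tip lowest 1 [0.152  0.1523 0.1525 0.1534 0.1534 0.1537] inner y [0.01900598 0.01900774 0.01901669]
ee_pos: [0.5012, 0.001, 0.1411]
ft_force: [6.1, 4.2, -13.7]
width: 0.283
grasp_force: 69.2
ee_pos: [0.5012, 0.001, 0.1407]
ft_force: [4.8, 4.0, -11.8]
width: 0.277
grasp_force: 69.2
knob 1533 [ 5.02428093e-01 -3.57095974e-04  2.00603389e-01] ((504.7128601074219, -0.18587234616279602), 18.982370376586914)
tip lowest -1 [0.1757 0.176  0.1761 0.1765 0.1767 0.1767] inner y [0.01903441 0.01904221 0.01904689]
tip lowest 1 [0.1738 0.1739 0.1746 0.1755 0.1759 0.176 ] inner y [0.01900227 0.01901392 0.01906783]
```

```bash
cat > kt.py <<'E'
from h import *
import sys
for n,z0 in zip(sys.argv[1::2],sys.argv[2::2]):
    P=np.load(n+".npz")["P"];k=(np.hypot(P[...,0]-.5015,P[...,1]+.0003)<.009)&(abs(P[...,2]-float(z0))<.006);z=P[...,2][k];print(n,k.sum(),np.median(z),np.percentile(z,[25,75]))
E
python3 kt.py w11 .178 w12 .2005
python3 - <<'E'
import cv2,numpy as np
a=cv2.imread("pics/scene12.png")[150:210,300:380];b=cv2.imread("pics/w12.png")
cv2.imwrite("pics/c12.png",np.hstack([cv2.resize(a,(400,300),interpolation=cv2.INTER_CUBIC),cv2.resize(b,(400,300))]))
E
```

```text
w11 1149 0.17823777903905616 [0.17780302 0.17870261]
w12 1144 0.20033045573848135 [0.19992514 0.20075122]
```

View pics/c12.png

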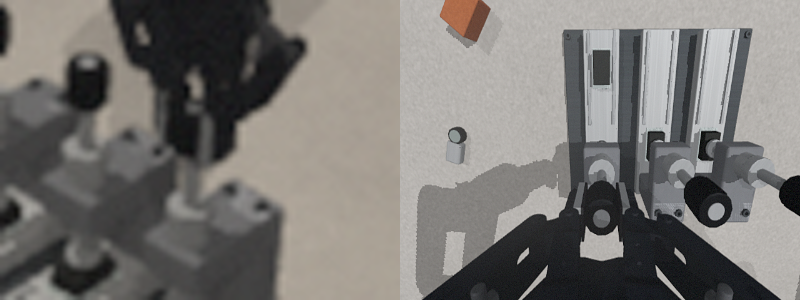

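The knob has risen 22.1 mm, and both the wrist depth and the arm agree. The knob is gripped and the chip is undisturbed. It needs 2.9 mm more.

```bash
python3 -m pendant '[[[0,0,-0.001],0],[[0,0,-0.001],0],[[0,0,-0.0009],0],[[0,0,0],0],[[0,0,0],0],[[0,0,0],0],[[0,0,0],0],[[0,0,0],0]]' | grep -E 'ee_pos|force|width'
python3 -m pendant '[[[0,0,0],0],[[0,0,0],0],[[0,0,0],0],[[0,0,0],0],[[0,0,0],0],[[0,0,0],0],[[0,0,0],0],[[0,0,0],0]]' | grep -E 'ee_pos|force|width'
python3 look.py w13; python3 kt.py w10 .178 w11 .178 w13 .203; python3 m2.py w13 200 440 0 150 .041
```

```text
ee_pos: [0.5012, 0.001, 0.1435]
ft_force: [5.7, 3.5, -12.8]
width: 0.282
grasp_force: 69.3
ee_pos: [0.5012, 0.001, 0.1435]
ft_force: [5.1, 3.9, -13.1]
width: 0.285
grasp_force: 69.3
23.3 [0.5012 0.001  0.1435] [-1.200e+00  1.440e+01  1.042e+02  1.000e-01  6.140e+01  8.690e+01] yaw y -88.18970742225791
w10 1171 0.178225555061049 [0.17779009 0.17864574]
w11 1149 0.17823777903905616 [0.17780302 0.17870261]
w13 1131 0.20310092244890748 [0.20264582 0.2034463 ]
rect ((587.2546997070312, 2.864872932434082), (17.619741439819336, 21.550935745239258), 2.4499592781066895) z med 0.0399314280081996
[0.50116121 0.00100165 0.14345779]
```

The knob has risen 24.9 mm at 13 N and is holding steady. I'll hand the job in.

```bash
python3 -c "
from plant import close_job
print(close_job())"
```

```text
the job is handed in; nothing more can be done
None
```

The job is handed in at about 23 s: the chip lies flat between the guide strips, about mid-ledge, on the empty clamp, and the arm is still gripping that clamp's knob, drawn up 24.9 mm by the wrist camera (about 13 N), so the ring should be level with the barrel top, though I did not see the ring itself.

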